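# Release the stop bolt and push the blank plate out over the ledge end

## Task

On the small aluminium ledge, use the fingertips to push the black knob so that the red stop bolt slides fully back out of the channel. Then push the blue-edged blank plate along the channel until about a third of its length sticks out past the yellow-striped end, so that its edge is free to be taken later. Only push things: the plate must stay lying flat on the ledge, never lifted or tipped, and the things around must not be disturbed.

Things in the scene. Friction and masses are not known exactly. Their poses are not given: they have to be found in the camera images.
- ledge: Fixed aluminium ledge on two grey feet, 210 (x) x 86 (y) mm, origin at the centre of its underside on the table. Running surface 40 mm up. Own +x runs along the channel to the yellow-striped open end (x = +105 mm); the end at x = -105 is open too. The channel is 70 mm wide (y -35 to 35) between steel rails 8 mm wide and high.
- ledge_exit (a point): Middle of the striped end's top edge (ledge x = 105, y = 0, z = 40 mm), axes as the ledge. Near this end a wing on the ledge's +y side (x 59 to 105, out to y = 83 mm) carries the stop bolt between two dark guide bars 12 mm high; the +y rail ends at x = 71.5 to let the bolt through.
- stop_bolt (a joint): Slide of the red stop bolt (m) along the ledge's +y: 0 = across the channel (tip at ledge y = -6 mm), 0.045 = fully back, clear of the channel. Friction about 1.5 N, no spring: it stays where left. The bolt is 18 mm wide, centred at ledge x = 82 mm, its top 8 mm above the running surface.
- bolt_knob (a point): Centre of the top of the black round knob on the bolt, 18 mm diameter, top 30 mm above the running surface (70 mm above the table), full width from 14 mm up. At ledge x = 82 mm, y = 12 mm plus the bolt's value, so it ends at y = 57. Push it on its channel side towards ledge +y. A fixed keyboard tray stands behind: from world x = 0.65 on, 0.07 m and more above the table.
- plate: Loose blank plate, blue with a white field, 100 (x, along the channel) x 60 (y) x 6 mm, about 0.12 kg; origin at the centre of its underside, axes nearly those of the ledge. Starts flat in the channel, wholly on the ledge, short of the bolt. A third out = origin about 88 mm along ledge +x from the ledge's origin; beyond 105 it tips off.
- solder_spool: Bystander: solder spool with blue flanges, 54 mm diameter, 44 mm high, standing on the table; origin at the centre of its underside.
- hex_key: Bystander: dark hex key, 24 x 87 x 5 mm, lying on the table; origin under its centre.
- ipa_bottle: Bystander: white bottle with a blue nozzle cap, 43 x 42 x 121 mm, standing; origin at the centre of its underside.
- loupe: Bystander: black loupe, 34 mm diameter, 35 mm high; origin at the centre of its underside.

How it is judged:
By the outcome, as a careful person would: the job done as asked, in the order asked, and still so for the second after the job is handed in, with the robot touching nothing.
It also fails if it takes over 48 s, if anything falls off the work surface, if the arm or the gripper's body presses on something with over 40 N, if the wrist force passes 120 N, or if a joint passes its speed limit or range.

## Robot

A 6-joint arm with a two-finger parallel gripper is mounted at the origin on a cart in front of the work surface, level with it; the furniture and walls round the work are solid. World frame = base frame: x ahead of the robot, y to its left, z up, the work surface at z = 0. Lengths are in m, angles in rad, forces in N, time in s.
With the tool pointing down it reaches from about 0.275 to 0.875 m from the base axis. Payload 12.5 kg.
Tool frame: the origin (TCP) lies at the very end of the fingers, on their centre line; the grasp point (between the pads) lies 19 mm behind it; x points along the fingers, y is the direction in which the jaws open and shut, and the axes are right-handed (so a half turn about x gives the same grasp; the last joint's range is limited). The gripper opens to 85 mm and grips with 20 to 120 N. Pads are 22 mm wide; open, the fingers measure 114 mm over their backs; the gripper's body (76 mm by 85 mm) begins 54 mm behind the grasp point. The pads swing forward as they close: fully open they stand 13 mm farther back than shut.
Start: joints at [-1.353, 0.351, 1.652, -0, 1.139, -0.085], TCP at [0.164, -0.525, 0.231] pointing down, gripper open.
Joint ranges: [-2.75, 2.75], [-0.79, 2.1], [0.01, 2.65], [-1.57, 4.71], [0.07, 3.14], [-2.87, 2.87]. Speed limits (rad/s): [2.22, 2.22, 2.79, 3.14, 3.14, 3.14].

## Interface

Orientations are given as a 3x3 rotation matrix whose columns are the frame's x, y, z axes.
In Python, from bench import manip gives the robot as it stands. Calls block until the motion is done:
- manip.move_ptp(position, orientation): joint-space move of the TCP to a pose.
- manip.move_l(position, attitude=None, max_speed=0.15): straight line of the TCP; attitude=None keeps the orientation; max_speed is the mean speed in m/s.
- manip.move_j(angles): joint-space move.
- manip.set_gripper(opening, effort=None): opening from 0.0 (shut) to 1.0 (fully open); effort is the grip in N (None keeps the last); returns when the fingers have stopped.
- manip.dwell(seconds).
- manip.inverse_kinematics(position, orientation): joint angles nearest the present ones, or None.
- manip.grab_frame(name): name is "side" or "top"; returns (picture, depth): 420x560x3 uint8, red, green, blue; 420x560 float32, m along the optical axis (not along the pixel's ray), 0 where there is no reading.
- manip.get_calibration(name): a dict with "camera_matrix" (3x3 intrinsics, pixels), "R" (3x3) and "t" (3): a world point X has camera coordinates R X + t. Camera axes: x right, y down, z forward; pixel columns grow to the right and rows downward; lengths in m; the calibration is good to about 2 mm. A picture is of the moment at which its call begins. get_calibration takes no time and is no camera call.
A pose or a line that the arm cannot do raises manip.Unreachable and nothing moves.
- manip.sign_off(): hands the job in, once; it reports no verdict.
Trained networks look in the newest picture that a camera, given by its name, has taken for a name from the list of things; names that differ only in an ending like _2 or _b are one class to them, and where a whole thing is asked for, a point or a joint stands for the part that bears it (a point fixed in the world has none). Each returns a list of dicts, best first, with "confidence" (0 to 1); they miss things now and then, are a little off and sometimes report something else, mostly with a low value. They report only what shows in the picture. A call takes as long as a camera call.
- manip.look_for(camera, name): "at" ([x, y, z] in m, in world coordinates, good to about 4 mm: the middle of the surface that is visible of it).
Readings, each from a call of its own:
- manip.current_time(): time.
- manip.current_qpos(): joint angles.
- manip.current_joint_vel(): joint speeds.
- manip.current_joint_torque(): joint torques, N m.
- manip.current_ee_pos(): TCP position.
- manip.current_tcp_rot(): TCP orientation.
- manip.current_force(): force on the tool from outside, world axes, zero at the start.
- manip.current_ft_torque(): the same for the moment, N m.
- manip.current_grip_width(): opening from 0.0 (shut) to 1.0 (fully open).
Only numpy, scipy, OpenCV 4.12 (cv2) and the standard library are available. Lean on these libraries where they do the work, as an engineer would, in place of code of your own. Each camera call takes 0.05 s, during which the arm holds its last target.

## Working session

There is one attempt and no reset: what is moved stays moved. The work goes in short steps, each a Python script; the robot and the scene stay as the last script left them, time stands still between calls to the robot, and variables do not carry over. Pictures are saved under pics/ and viewed, and the job is handed in when it is done.

```bash
ls; mkdir -p pics
python3 - <<'E'
from bench import manip
import cv2,numpy as np
for n in("side","top"):
    im,d=manip.grab_frame(n); cv2.imwrite(f"pics/{n}0.png",im[:,:,::-1]); np.save(f"pics/{n}0.npy",d)
    c=manip.get_calibration(n); print(n,c["camera_matrix"].round(1).tolist(),c["R"].round(4).tolist(),c["t"].round(4).tolist())
    for k in("ledge","ledge_exit","bolt_knob","stop_bolt","plate","solder_spool","hex_key","ipa_bottle","loupe"):
        print(k,[(np.round(r["at"],4).tolist(),round(r["confidence"],2)) for r in manip.look_for(n,k)][:3])
print(manip.current_time())
E
```

```text
pics
side [[419.6, 0.0, 273.7], [0.0, 419.6, 205.8], [0.0, 0.0, 1.0]] [[-0.1132, -0.9934, -0.0194], [-0.7036, 0.0939, -0.7044], [0.7015, -0.0661, -0.7096]] [0.2003, 0.4284, 0.6383]
ledge [([0.5012, 0.1034, 0.0445], 0.86)]
ledge_exit [([0.5031, 0.1092, 0.0365], 0.56)]
bolt_knob []
stop_bolt [([0.5579, 0.0859, 0.0417], 0.55), ([0.6309, -0.0089, 0.0023], 0.4)]
plate [([0.4376, 0.1406, 0.0448], 0.61)]
solder_spool []
hex_key []
ipa_bottle []
loupe [([0.5845, 0.4348, 0.0363], 0.54)]
top [[461.7, 0.0, 271.2], [0.0, 461.7, 207.7], [0.0, 0.0, 1.0]] [[-0.0015, -1.0, -0.0059], [-0.9932, 0.0022, -0.1167], [0.1168, 0.0057, -0.9931]] [0.1508, 0.525, 0.9958]
ledge [([0.5135, 0.099, 0.0358], 0.85)]
ledge_exit [([0.5163, 0.0995, 0.0378], 0.57)]
bolt_knob [([0.5678, 0.0896, 0.0483], 0.7)]
stop_bolt [([0.5616, 0.0905, 0.0497], 0.78)]
plate [([0.4412, 0.133, 0.0455], 0.61)]
solder_spool [([0.612, -0.1275, 0.0428], 0.78)]
hex_key [([0.6309, -0.003, 0.0039], 0.51)]
ipa_bottle [([0.5086, 0.4204, 0.0685], 0.75)]
loupe [([0.5885, 0.4299, 0.0329], 0.5)]
1.0
```

View pics/side0.png

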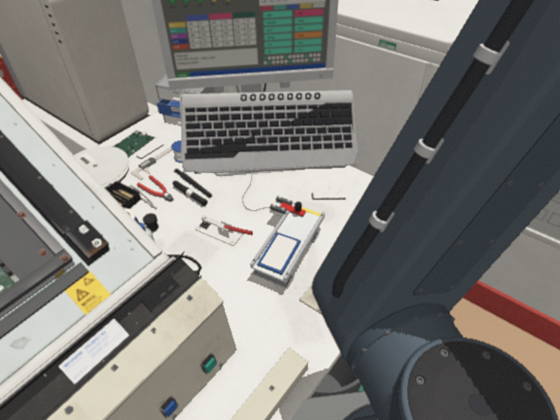

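View pics/top0.png

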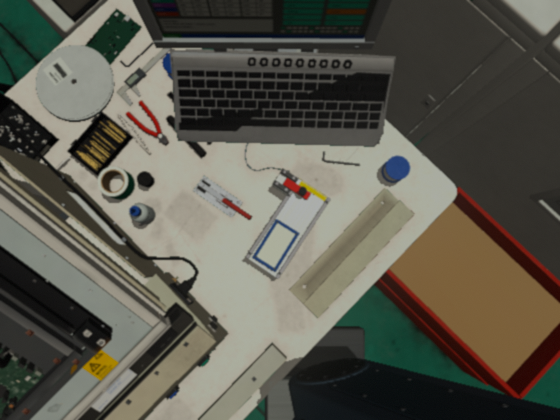

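```bash
python3 -c "
import cv2
a=cv2.imread('pics/top0.png')[110:280,150:350];cv2.imwrite('pics/topc.png',cv2.resize(a,None,fx=3.5,fy=3.5,interpolation=cv2.INTER_CUBIC))
a=cv2.imread('pics/side0.png')[120:290,150:350];cv2.imwrite('pics/sidec.png',cv2.resize(a,None,fx=3.5,fy=3.5,interpolation=cv2.INTER_CUBIC))"
```

```text
(no output)
```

View pics/topc.png

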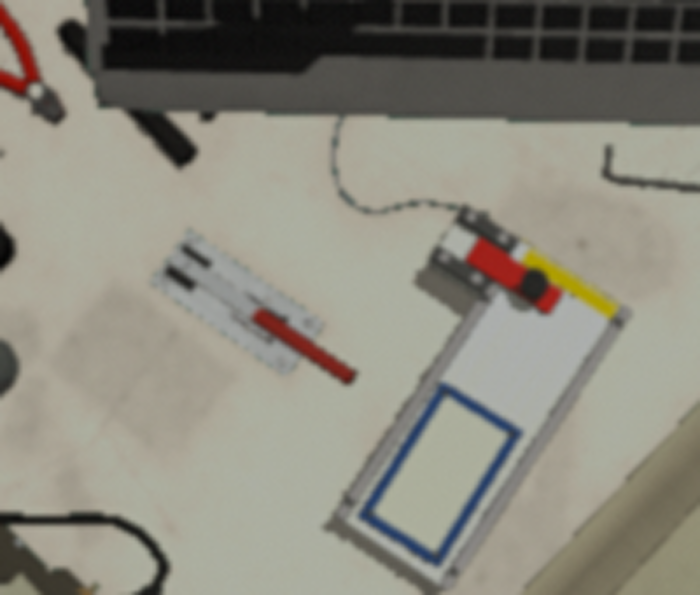

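View pics/sidec.png

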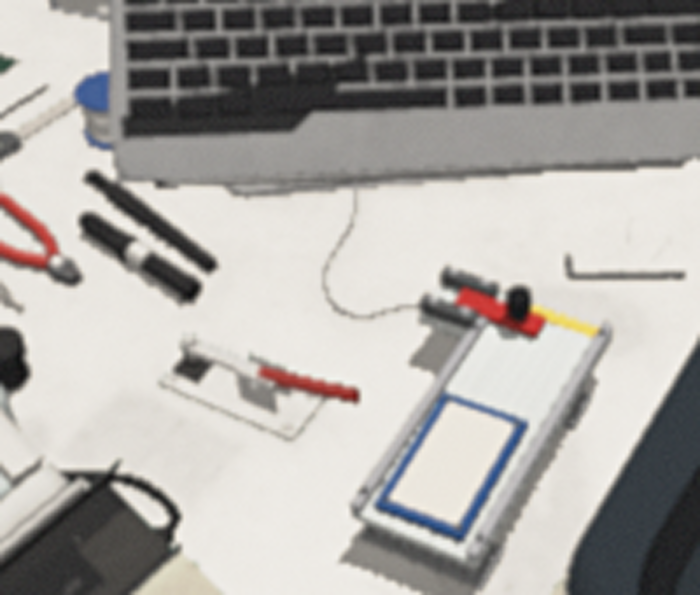

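The side view shows the ledge with the plate at about (278,252) px and the red bolt with its knob at about (297,208). In the top view the plate is at about (275,247), the knob at about (303,190) and the yellow end at about (315,190). The ledge's +x runs up and to the right, and the spool at (396,168) and hex key at (342,158) are well clear. Next I'll fit the ledge and plate poses.

```bash
cat > h.py <<'E'
from bench import manip
import cv2,numpy as np
def ray_z(n,uv,z):
    c=manip.get_calibration(n);K,R,t=map(np.array,(c["camera_matrix"],c["R"],c["t"]))
    uv=np.atleast_2d(uv).astype(float); r=(np.linalg.inv(K)@np.c_[uv,np.ones(len(uv))].T)
    C=-R.T@t; d=(R.T@r).T
    return C+d*((np.broadcast_to(z,len(d))-C[2])/d[:,2])[:,None]
def cloud(n,d):
    c=manip.get_calibration(n);K,R,t=map(np.array,(c["camera_matrix"],c["R"],c["t"]))
    v,u=np.mgrid[:420,:560]; p=np.stack([(u-K[0,2])/K[0,0]*d,(v-K[1,2])/K[1,1]*d,d],-1)
    return (p-t)@R
def proj(n,X):
    c=manip.get_calibration(n);K,R,t=map(np.array,(c["camera_matrix"],c["R"],c["t"]))
    p=(np.atleast_2d(X)@R.T+t)@K.T; return p[:,:2]/p[:,2:]
def blue(n,im,box):
    hsv=cv2.cvtColor(im,cv2.COLOR_RGB2HSV); m=((hsv[...,0]>100)&(hsv[...,0]<125)&(hsv[...,1]>90)&(hsv[...,2]>50))
    k=np.zeros_like(m);a,b,c,d=box;k[b:d,a:c]=m[b:d,a:c];v,u=np.nonzero(k);return np.c_[u,v]
def rect(P):
    r=cv2.minAreaRect((P[:,:2]*1000).astype(np.float32)); return r,cv2.boxPoints(r)
E
python3 - <<'E'
from h import *
for n,box in(("top",(235,200,315,285)),("side",(240,215,320,290))):
    im=cv2.imread(f"pics/{n}0.png")[:,:,::-1].copy(); d=np.load(f"pics/{n}0.npy")
    uv=blue(n,im,box); r,b=rect(ray_z(n,uv,.046)); print(n,"plate",len(uv),r); print(b.round(1).tolist())
    W=cloud(n,d)
    print("plate depth z",np.median(W[uv[:,1],uv[:,0],2]))
    sel=(d>0)&(W[...,2]>.03)&(W[...,2]<.056)&(W[...,0]>.36)&(W[...,0]<.64)&(W[...,1]>0)&(W[...,1]<.22)
    m=cv2.morphologyEx(sel.astype(np.uint8),cv2.MORPH_OPEN,np.ones((3,3)))
    nl,l,s,_=cv2.connectedComponentsWithStats(m); k=1+np.argmax(s[1:,4]); print(s[k])
    cv2.imwrite(f"pics/{n}m.png",cv2.resize((l==k).astype(np.uint8)*255,None,fx=1.4,fy=1.4))
    P=W[l==k]; print(rect(P)); print("surface z hist",np.histogram(P[:,2],np.arange(.03,.057,.002))[0])
    hsv=cv2.cvtColor(im,cv2.COLOR_RGB2HSV)
    y=(hsv[...,0]>22)&(hsv[...,0]<33)&(hsv[...,1]>150)&(W[...,0]>.4)&(W[...,0]<.65)&(W[...,1]>0)&(W[...,1]<.2)
    v,u=np.nonzero(y);print("yellow",len(u)); 
    if len(u)>5: print(rect(ray_z(n,np.c_[u,v],.04))[0])
    k=(hsv[...,2]<60)&(W[...,2]>.058)&(W[...,2]<.08)&(W[...,0]>.5)&(W[...,0]<.62)&(W[...,1]>0)&(W[...,1]<.2)
    print("knob",W[k].mean(0) if k.any() else 0,k.sum())
E
```

```text
top plate 254 ((442.11102294921875, 140.91265869140625), (57.27970886230469, 97.50651550292969), 57.487144470214844)
[[385.6000061035156, 143.0], [467.79998779296875, 90.5999984741211], [498.6000061035156, 138.89999389648438], [416.3999938964844, 191.3000030517578]]
plate depth z 0.04625770901577992
[ 246  169   84  109 4056]
(((492.4290771484375, 128.72154235839844), (126.39854431152344, 211.34445190429688), 56.5788688659668), array([[369.42084 , 134.17564 ],
       [545.8184  ,  17.769543],
       [615.4373  , 123.26744 ],
       [439.03973 , 239.67354 ]], dtype=float32))
surface z hist [  0   1  23 193 594 681 367 581 820 525 180  76  15]
yellow 122
((381.2565612792969, 295.07733154296875), (62.672935485839844, 622.27685546875), 37.25143051147461)
knob [0.55657574 0.08319248 0.0691625 ] 39
side plate 187 ((439.09100341796875, 139.392333984375), (58.49111557006836, 98.39717102050781), 58.79296112060547)
[[381.8999938964844, 139.89999389648438], [466.0, 88.9000015258789], [496.29998779296875, 138.89999389648438], [412.20001220703125, 189.89999389648438]]
plate depth z 0.04547194752045467
[ 250  196   75   86 3219]
(((490.3050231933594, 126.93742370605469), (126.63987731933594, 213.2826385498047), 57.184234619140625), array([[366.3662  , 131.51538 ],
       [545.6127  ,  15.929096],
       [614.24384 , 122.35947 ],
       [434.99738 , 237.94576 ]], dtype=float32))
surface z hist [  3  17  46 147 572 460 220 601 765 275  71  33   9]
yellow 4
knob [0.55206063 0.0808106  0.06700854] 32
```

```bash
cat >> h.py <<'E'
def T(p,o,yaw):
    c,s=np.cos(yaw),np.sin(yaw);p=np.atleast_2d(p).astype(float);return np.c_[o[0]+c*p[:,0]-s*p[:,1],o[1]+s*p[:,0]+c*p[:,1],p[:,2]]
def overlay(n,im,o,yaw,fn,bolt=0,box=(150,110,350,280),f=4):
    a,b,c,d=box; im=cv2.resize(np.ascontiguousarray(im[b:d,a:c,::-1]),None,fx=f,fy=f,interpolation=cv2.INTER_CUBIC)
    def pl(p,col):
        q=(proj(n,T(np.array(p)/1000,o,yaw))+.5-[a,b])*f; cv2.polylines(im,[q.astype(np.int32)],True,col,1)
    R=lambda x0,x1,y0,y1,z:[(x0,y0,z),(x1,y0,z),(x1,y1,z),(x0,y1,z)]
    pl(R(-105,105,-43,-35,48),(0,255,0));pl(R(-105,71.5,35,43,48),(0,255,0));pl(R(59,105,43,83,40),(255,0,255))
    pl(R(73,91,-6+bolt,60+bolt,48),(255,255,0));pl(R(-105,105,-35,35,40),(0,165,255))
    t=np.linspace(0,6.28,24);pl(np.c_[82+9*np.cos(t),12+bolt+9*np.sin(t),0*t+70],(0,255,255))
    cv2.imwrite(fn,im)
E
python3 - <<'E'
from h import *
for n in("top","side"):
    im=cv2.imread(f"pics/{n}0.png")[:,:,::-1]
    overlay(n,im,(.4804,.111),np.radians(-33.1),f"pics/{n}ov.png",box=(200,150,350,290) )
E
```

```text
(no output)
```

View pics/topov.png

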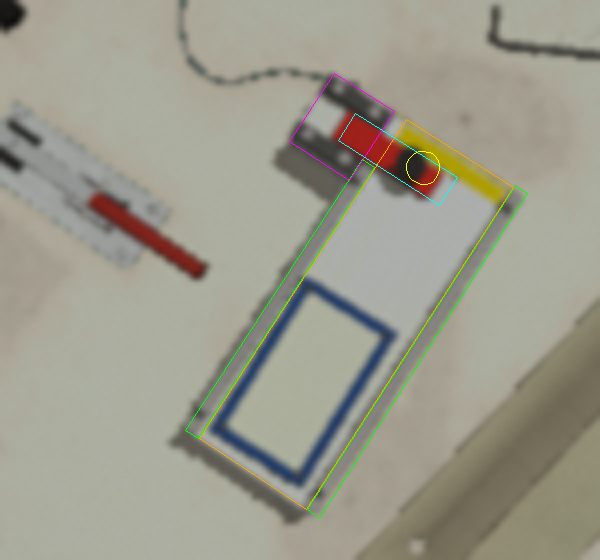

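View pics/sideov.png

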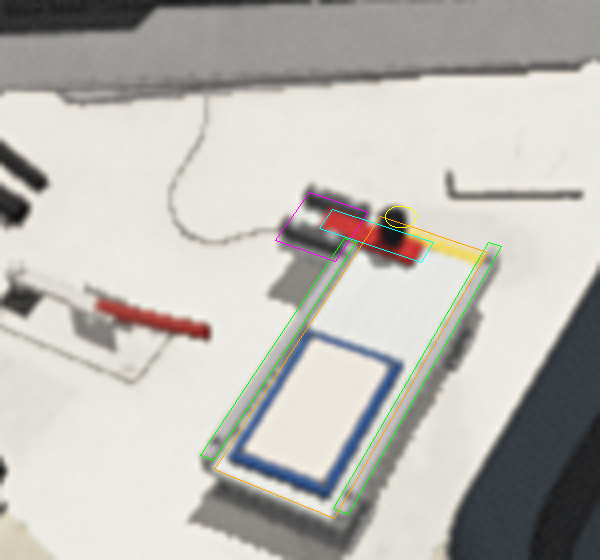

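Run:
```python
import cv2
for n,(a,b,c,d) in (("top",(240,160,340,235)),("top",(235,215,335,290)),("side",(255,190,335,250)),("side",(240,230,320,290))):
    im=cv2.imread(f"pics/{n}0.png")[b:d,a:c]; f=800//(c-a)
    im=cv2.resize(im,None,fx=f,fy=f,interpolation=cv2.INTER_LANCZOS4)
    for i in range(0,c-a,10): cv2.putText(im,str(a+i),(i*f,10),0,.35,(0,0,255),1); cv2.line(im,(i*f,12),(i*f,im.shape[0]),(0,0,255) if 0 else (120,200,120),1)
    for i in range(0,d-b,10): cv2.putText(im,str(b+i),(0,i*f+4),0,.35,(0,0,255),1); cv2.line(im,(22,i*f),(im.shape[1],i*f),(120,200,120),1)
    cv2.imwrite(f"pics/z_{n}{b}.png",im)
```

```text
(no output)
```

View pics/z_top160.png

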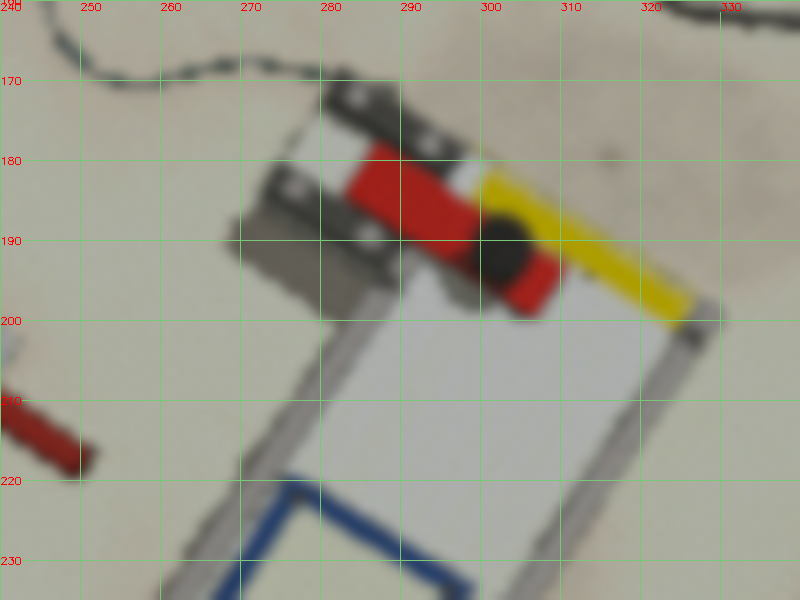

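View pics/z_top215.png

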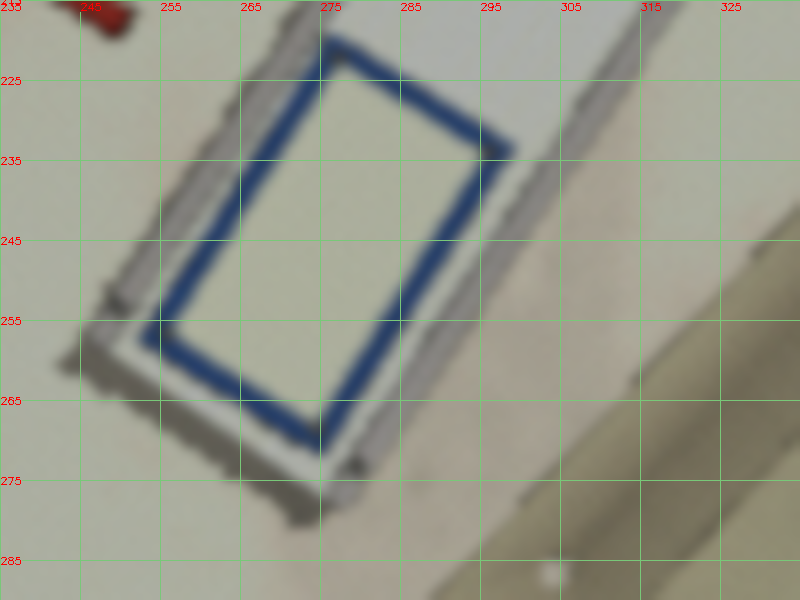

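View pics/z_side190.png

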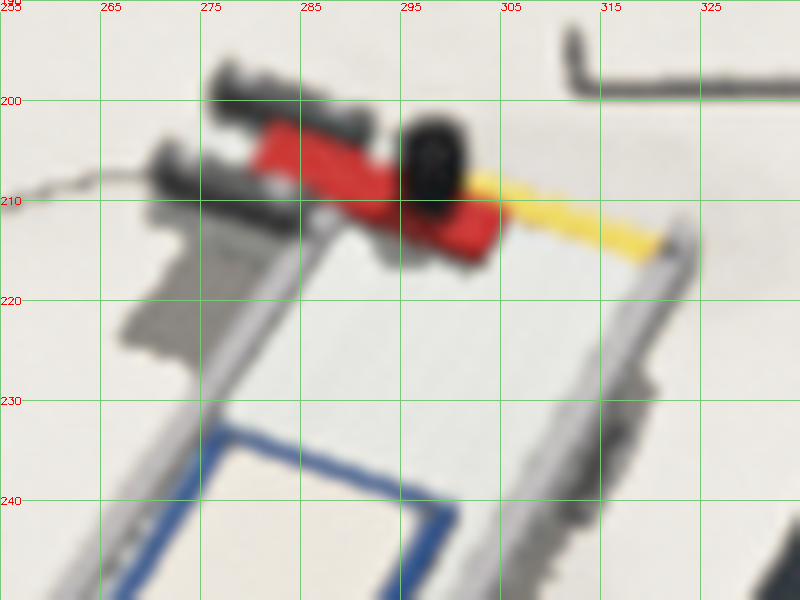

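View pics/z_side230.png

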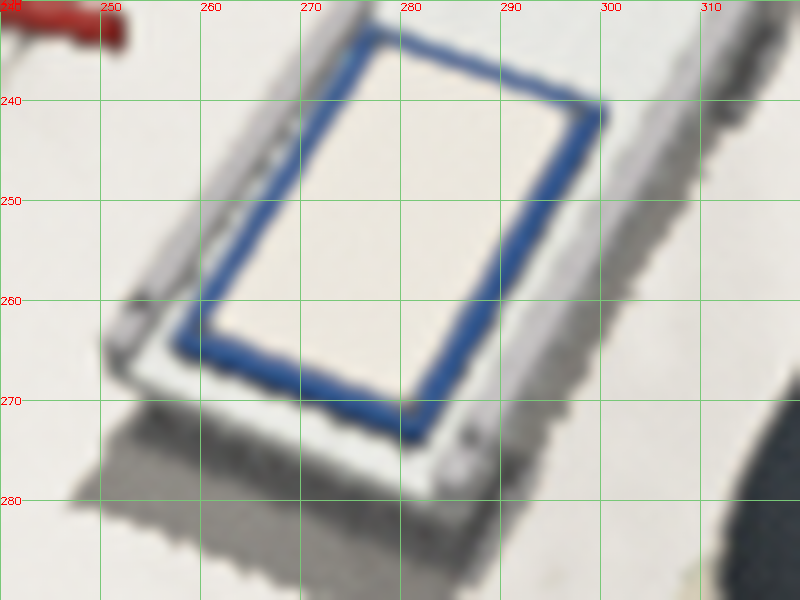

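Run:
```python
from h import *
from scipy.optimize import least_squares
D={"top":[((105,-43,48),(330,199.5)),((105,-35,40),(326,196.5)),((-105,-43,48),(278.5,279)),((-105,43,48),(245,256.5)),((-105,-35,40),(275,277.5)),((-105,35,40),(248,258.5)),((82,12,70),(302.5,191)),((73,-6,48),(305.5,199.5)),((91,-6,48),(310,193))],
"side":[((105,-43,48),(324.5,213)),((105,-35,40),(321,214.5)),((-105,43,48),(250.5,264)),((-105,-35,40),(283,280)),((-105,35,40),(252.5,268)),((82,12,70),(298.2,204.3)),((73,-6,48),(302.5,216)),((91,-6,48),(305.5,211.5))]}
def res(p,ns): return np.concatenate([(proj(n,T(np.array([a for a,_ in D[n]])/1000,p[:2],p[2]))-np.array([b for _,b in D[n]])+.5).ravel() for n in ns])
for ns in(["top"],["side"],["top","side"]):
    s=least_squares(lambda p:res(p,ns),[.48,.11,-.57],loss="soft_l1",x_scale=[.01,.01,.01]); print(ns,s.x[:2].round(4),np.degrees(s.x[2]).round(2)); print(res(s.x,ns).reshape(-1,2).round(1).tolist())
p=s.x
for n in("top","side"): overlay(n,cv2.imread(f"pics/{n}0.png")[:,:,::-1],p[:2],p[2],f"pics/{n}ov2.png",box=(200,150,350,290))
R=lambda c:(np.array(c)-p[:2])@np.array([[np.cos(p[2]),-np.sin(p[2])],[np.sin(p[2]),np.cos(p[2])]])
print("plate local",R([.4421,.1409])*1000,R([.4391,.1394])*1000,"knob",R([.5566,.0832])*1000)
```

```text
['top'] [0.4821 0.1162] -32.44
[[-0.8, -2.5], [-0.3, -0.9], [-0.4, -0.2], [-0.6, 0.8], [-0.1, -0.8], [-0.2, 0.8], [0.5, 0.0], [1.7, 0.8], [1.5, 0.5]]
['side'] [0.4792 0.1139] -32.52
[[-0.6, -1.1], [-0.5, -1.2], [-1.4, 0.8], [-0.3, 0.2], [0.1, 0.4], [0.4, 0.3], [1.5, 0.1], [1.5, -0.4]]
['top', 'side'] [0.4809 0.1153] -32.51
[[-0.3, -1.9], [0.1, -0.3], [-0.1, 0.4], [-0.2, 1.3], [0.3, -0.3], [0.1, 1.3], [0.9, 0.6], [2.1, 1.4], [1.9, 1.0], [-1.4, -1.5], [-1.2, -1.7], [-2.1, 0.2], [-1.0, -0.4], [-0.6, -0.2], [-0.3, -0.1], [0.8, -0.4], [0.8, -0.9]]
plate local [-46.51021735   0.73342941] [-48.23414398  -2.14373534] knob [81.05895691 13.60377434]
```

View pics/topov2.png

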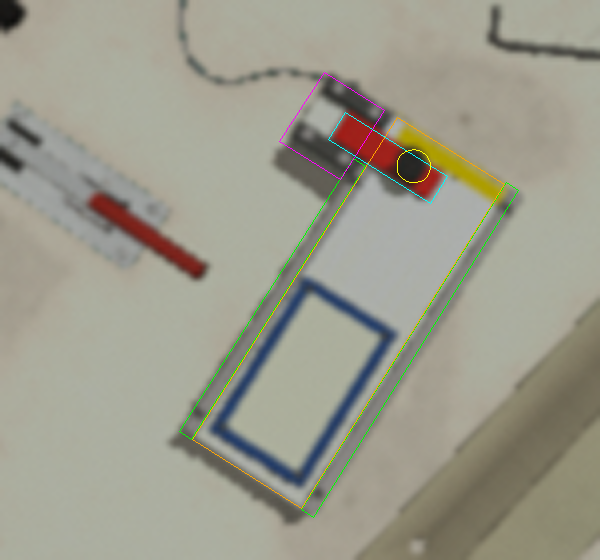

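View pics/sideov2.png

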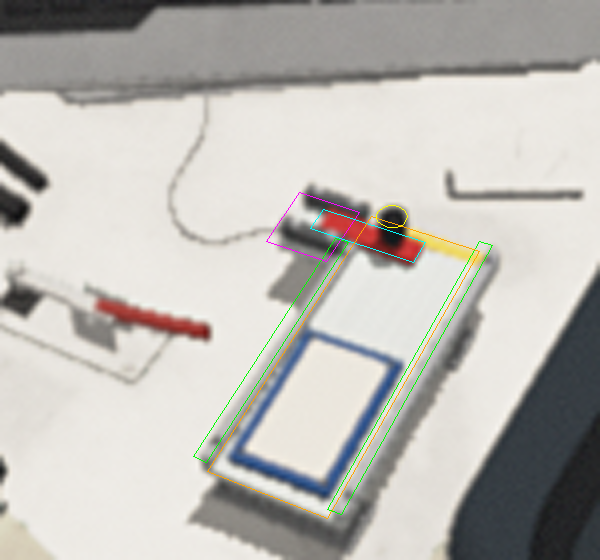

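The two-view fits agree to about 3 mm: ledge origin ≈ (0.481, 0.115), yaw ≈ -32.5°, and the plate at ledge x ≈ -47. The knob measures (81, 13.6) at height 69 mm, against the expected (82, 12, 70). Next I'll check reach and move to the channel side of the knob with the gripper shut.

```bash
cat >> h.py <<'E'
O=np.array([.4809,.1153]); YAW=np.radians(-32.6)
def L(x,y,z): return T([[x/1000,y/1000,z/1000]],O,YAW)[0]
def loc(p): c,s=np.cos(YAW),np.sin(YAW); d=np.array(p[:2])-O; return np.round(np.array([c*d[0]+s*d[1],-s*d[0]+c*d[1],p[2]])*1000,1)
def att(sgn=1):
    c,s=np.cos(YAW),np.sin(YAW); x=np.array([0,0,-1.]); y=sgn*np.array([-s,c,0]); return np.column_stack([x,y,np.cross(x,y)])
def fl(f): c,s=np.cos(YAW),np.sin(YAW); return np.round([c*f[0]+s*f[1],-s*f[0]+c*f[1],f[2]],2)
E
python3 - <<'E'
from h import *
for s in(1,-1):
    for p in((82,-28,130),(82,-28,58),(82,34,58),(-135,0,43),(27,0,43)):
        q=manip.inverse_kinematics(L(*p),att(s)); print(s,p,L(*p).round(3),None if q is None else np.round(q,2))
print(manip.current_tcp_rot().round(2))
E
```

```text
1 (82, -28, 130) [0.535 0.048 0.13 ] [ 0.    0.46  1.78 -0.    0.91 -1.  ]
1 (82, -28, 58) [0.535 0.048 0.058] [ 0.    0.57  1.81 -0.    0.76 -1.  ]
1 (82, 34, 58) [0.568 0.1   0.058] [ 0.09  0.63  1.7  -0.    0.81 -0.91]
1 (-135, 0, 43) [0.367 0.188 0.043] [ 0.36  0.44  2.13 -0.    0.57 -0.64]
1 (27, 0, 43) [0.504 0.101 0.043] [ 0.11  0.57  1.88 -0.    0.7  -0.9 ]
-1 (82, -28, 130) [0.535 0.048 0.13 ] [ 0.    0.46  1.78 -0.    0.91  2.14]
-1 (82, -28, 58) [0.535 0.048 0.058] [ 0.    0.57  1.81 -0.    0.76  2.14]
-1 (82, 34, 58) [0.568 0.1   0.058] [ 0.09  0.63  1.7  -0.    0.81  2.23]
-1 (-135, 0, 43) [0.367 0.188 0.043] [ 0.36  0.44  2.13 -0.    0.57  2.5 ]
-1 (27, 0, 43) [0.504 0.101 0.043] [ 0.11  0.57  1.88 -0.    0.7   2.25]
[[ 0.    0.3  -0.95]
 [-0.   -0.95 -0.3 ]
 [-1.    0.    0.  ]]
```

Run:
```python
from h import *
manip.set_gripper(0.0); print(manip.current_time(),manip.current_grip_width())
manip.move_ptp(L(82,-30,130),att(1)); print(manip.current_time(),loc(manip.current_ee_pos()),manip.current_force())
manip.move_l(L(82,-30,58),max_speed=.1); print(manip.current_time(),loc(manip.current_ee_pos()),fl(manip.current_force()))
for n in("side","top"):
    im,d=manip.grab_frame(n); a=cv2.resize(im[120:290,200:400,::-1],None,fx=3.5,fy=3.5,interpolation=cv2.INTER_CUBIC); cv2.imwrite(f"pics/{n}1.png",a)
```

```text
1.7667 -0.0006937083007595309
4.2083 [ 82.5 -30.5 130.1] [1.00311081 0.75925931 0.58577751]
5.075 [ 82.3 -29.8  58.5] [-0.29  0.18  0.46]
```

View pics/side1.png

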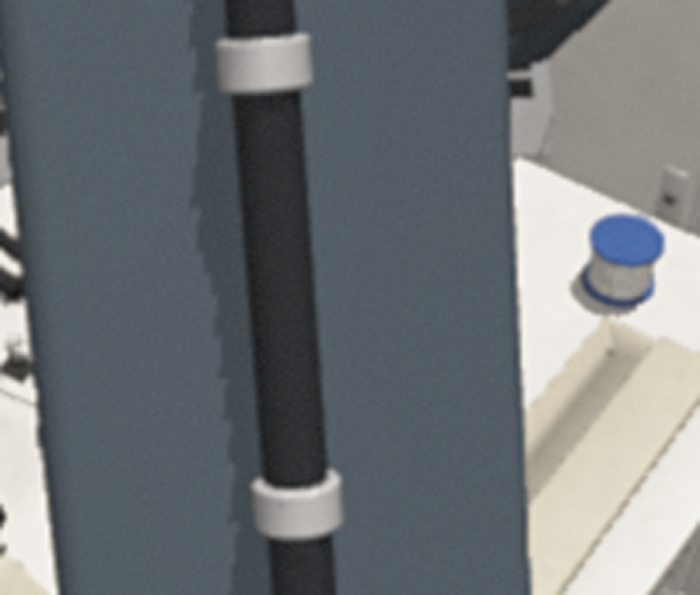

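View pics/top1.png

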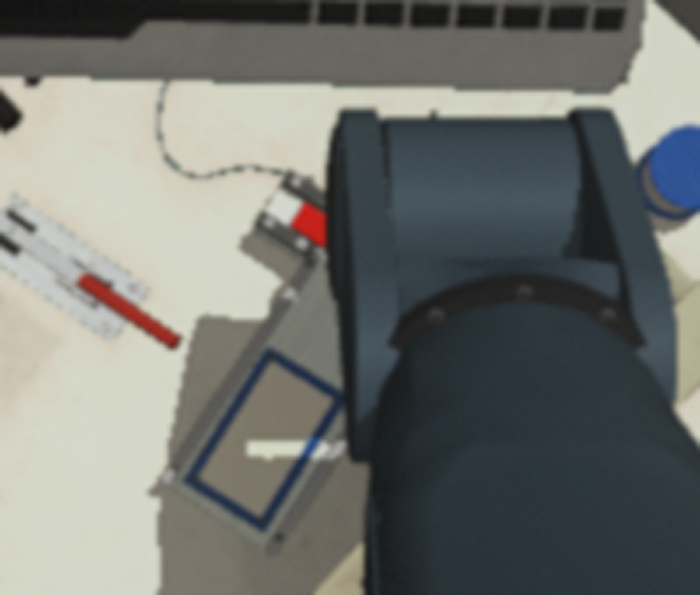

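The side view is blocked by the arm. In the top view the bolt's outer end at crop (313,225) is unmoved and the plate is in place. Next I'll push the knob in small steps with force checks.

Run:
```python
from h import *
f0=fl(manip.current_force())
for y in (-15,0,15,27):
    manip.move_l(L(82,y,58),max_speed=.06); print(y,loc(manip.current_ee_pos()),fl(manip.current_force())-f0,round(manip.current_time(),2))
for y in np.arange(28.5,45,1.5):
    manip.move_l(L(82,y,58),max_speed=.03); manip.dwell(.05); f=fl(manip.current_force())-f0; print(y,loc(manip.current_ee_pos()),f)
    if f[1]<-6: break
print(manip.current_time())
im,d=manip.grab_frame("top"); cv2.imwrite(f"pics/top2.png",cv2.resize(im[120:290,200:400,::-1],None,fx=3.5,fy=3.5,interpolation=cv2.INTER_CUBIC))
```

```text
-15 [ 81.9 -14.6  58. ] [-0.06  0.16 -0.31] 5.58
0 [81.9  0.4 58. ] [ 0.27  0.97 -0.43] 5.97
15 [81.9 15.4 58. ] [0.86 0.74 0.69] 6.38
27 [82.  27.4 58. ] [0.52 1.23 0.78] 6.72
28.5 [82.  28.4 58. ] [0.37 0.21 0.47]
30.0 [82. 30. 58.] [-0.62 -1.21  0.22]
31.5 [81.9 30.8 57.9] [ 0.68 -6.13  0.49]
7.625
```

View pics/top2.png

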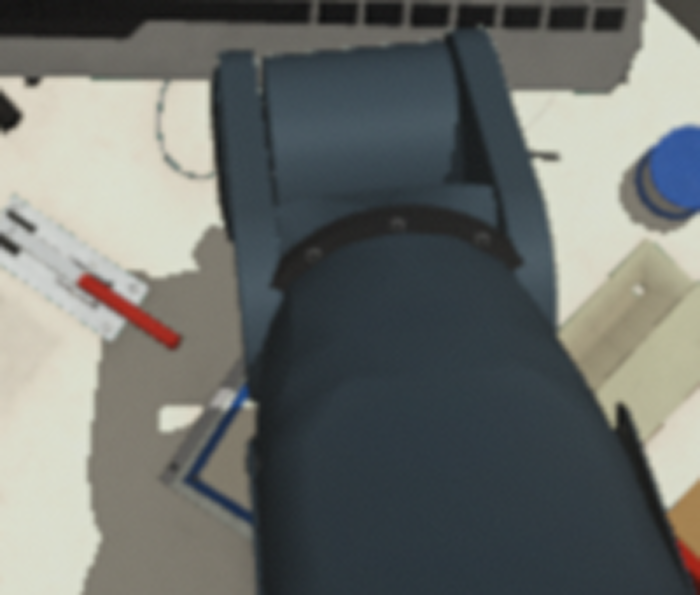

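The force is rising at y≈30.8, against about 33.5 expected for the end stop. I'll press slightly harder to check that this is the stop, then retreat and look.

Run:
```python
from h import *
for y in (32.5,33.5,34.5):
    manip.move_l(L(82,y,58),max_speed=.03); manip.dwell(.1); f=fl(manip.current_force()); print(y,loc(manip.current_ee_pos()),f)
    if f[1]<-15: break
y=loc(manip.current_ee_pos())[1]
manip.move_l(L(82,y-10,58),max_speed=.1)
manip.move_l(L(82,y-10,120),max_speed=.2)
manip.move_ptp(L(-135,0,120),att(1)); print(loc(manip.current_ee_pos()),manip.current_time())
for n in("side","top"):
    im,d=manip.grab_frame(n); cv2.imwrite(f"pics/{n}3f.png",im[:,:,::-1]); cv2.imwrite(f"pics/{n}3.png",cv2.resize(im[150:290,200:360,::-1],None,fx=4,fy=4,interpolation=cv2.INTER_CUBIC))
```

```text
32.5 [81.9 31.1 57.8] [  0.74 -10.19   2.65]
33.5 [81.8 31.4 57.7] [  1.75 -16.47   4.98]
[-134.     0.7  120. ] 9.9833
```

View pics/side3.png

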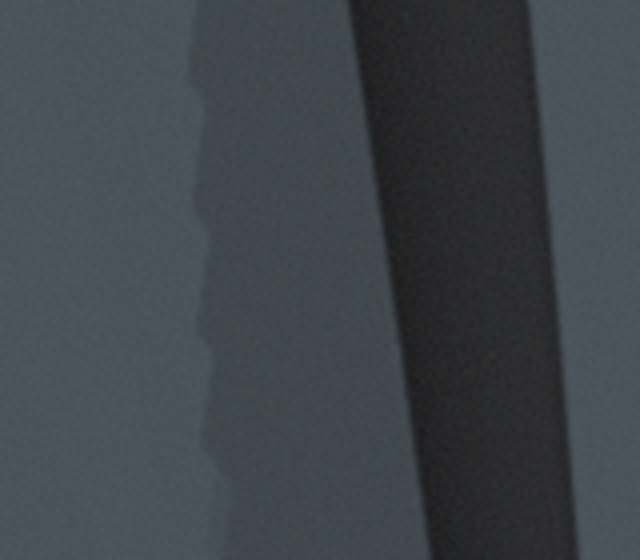

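View pics/top3.png

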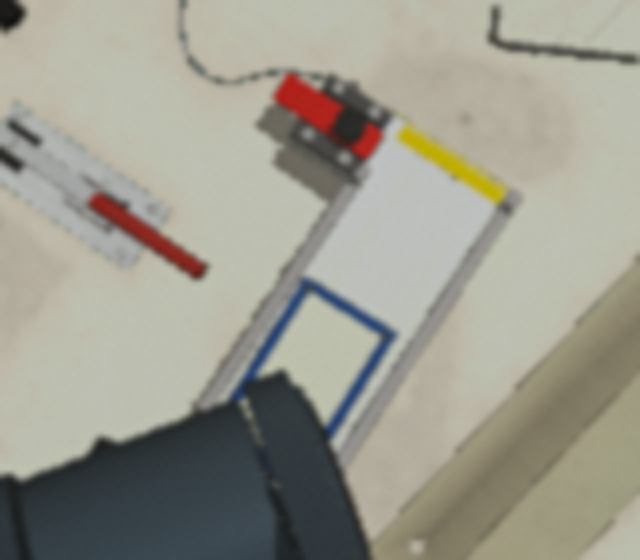

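The bolt is back: the knob is at about full-frame pixel (287,181), the red tip sits at the channel's +y edge, and the hard stop was felt at 16 N. I'll compute the bolt's value from the image, then descend behind the plate.

Run:
```python
from h import *
im=cv2.imread("pics/top3f.png")[:,:,::-1].copy()
print("knob",loc(ray_z("top",[(287.2,181)],.07)[0]))
h=cv2.cvtColor(im,cv2.COLOR_RGB2HSV); m=((h[...,0]<6)|(h[...,0]>174))&(h[...,1]>170); m[:,:265]=0; m[:,305:]=0; m[:165]=0; m[200:]=0
v,u=np.nonzero(m); P=np.array([loc(p) for p in ray_z("top",np.c_[u,v],.048)]); print("red local min/max",P.min(0),P.max(0))
print([ (loc(r["at"]),round(r["confidence"],2)) for r in manip.look_for("top","bolt_knob")])
m0=cv2.imread("pics/top0.png")[:,:,::-1].copy();h=cv2.cvtColor(m0,cv2.COLOR_RGB2HSV); m=((h[...,0]<6)|(h[...,0]>174))&(h[...,1]>170); m[:,:265]=0; m[:,320:]=0; m[:165]=0; m[205:]=0
v,u=np.nonzero(m); P=np.array([loc(p) for p in ray_z("top",np.c_[u,v],.048)]); print("red start min/max",P.min(0),P.max(0))
manip.move_l(L(-135,0,43),max_speed=.12); manip.dwell(.1); print(loc(manip.current_ee_pos()),fl(manip.current_force()),manip.current_time())
```

```text
knob [82.4 52.4 70. ]
red local min/max [75.  37.7 48. ] [92.6 97.4 48. ]
[(array([85. , 66.7, 47.6]), 0.49)]
red start min/max [75.  -1.7 48. ] [92.6 58.  48. ]
[-134.7    0.4   43.6] [-0.42  0.05  0.14] 11.025
```

The image shift suggests about 39–40 mm of bolt travel, less than 45. I'll measure this more precisely before moving on.

Run:
```python
from h import *
a=cv2.imread("pics/top0.png");b=cv2.imread("pics/top3f.png")
def knob(im,box):
    x0,y0,x1,y1=box;g=im[y0:y1,x0:x1].max(2).astype(float);w=np.clip(70-g,0,None);v,u=np.mgrid[y0:y1,x0:x1];return (u*w).sum()/w.sum(),(v*w).sum()/w.sum()
# red tip edge-based: red mask weighted
def redm(im,box):
    x0,y0,x1,y1=box;s=im[y0:y1,x0:x1].astype(float);r=np.clip(s[...,2]-s[...,1:2].max(2)-20 if 0 else s[...,2]-np.maximum(s[...,0],s[...,1]),0,None);r[r<30]=0
    v,u=np.mgrid[y0:y1,x0:x1]; P=np.array([loc(p) for p in ray_z("top",np.c_[u.ravel(),v.ravel()],.048)]); w=r.ravel()
    # profile along local y weighted, 10/90 edges
    sel=(abs(P[:,0]-83.5)<6); bins=np.arange(-20,115,2); h,_=np.histogram(P[sel,1],bins,weights=w[sel]);n,_=np.histogram(P[sel,1],bins)
    pr=h/np.maximum(n,1); return list(zip(bins[:-1]+1,pr.round(0).astype(int)))
k0=knob(a,(297,185,308,197));k1=knob(b,(281,175,294,187));print(k0,k1,loc(ray_z("top",[k0],.07)[0]),loc(ray_z("top",[k1],.07)[0]))
print(redm(a,(265,165,325,215)));print(redm(b,(260,155,325,215)))
f=8
for i,(im,bs) in enumerate(((a,(0,)),(b,(40,45)))):
    for bb in bs: overlay("top",im[:,:,::-1],O,YAW,f"pics/bo_{bb}.png",bolt=bb,box=(260,160,340,215),f=8)
cv2.imwrite("pics/bo.png",np.vstack([cv2.imread(f"pics/bo_{x}.png")[:290] for x in(40,45)]))
```

```text
(np.float64(301.8846480067854), np.float64(191.19762510602206)) (np.float64(286.9631053036126), np.float64(180.62644119907765)) [80.6 13.9 70. ] [82.8 53.2 70. ]
[(np.int64(-19), np.int64(0)), (np.int64(-17), np.int64(0)), (np.int64(-15), np.int64(0)), (np.int64(-13), np.int64(0)), (np.int64(-11), np.int64(0)), (np.int64(-9), np.int64(0)), (np.int64(-7), np.int64(0)), (np.int64(-5), np.int64(0)), (np.int64(-3), np.int64(58)), (np.int64(-1), np.int64(106)), (np.int64(1), np.int64(125)), (np.int64(3), np.int64(121)), (np.int64(5), np.int64(98)), (np.int64(7), np.int64(43)), (np.int64(9), np.int64(7)), (np.int64(11), np.int64(0)), (np.int64(13), np.int64(0)), (np.int64(15), np.int64(0)), (np.int64(17), np.int64(0)), (np.int64(19), np.int64(0)), (np.int64(21), np.int64(16)), (np.int64(23), np.int64(71)), (np.int64(25), np.int64(107)), (np.int64(27), np.int64(122)), (np.int64(29), np.int64(125)), (np.int64(31), np.int64(126)), (np.int64(33), np.int64(124)), (np.int64(35), np.int64(126)), (np.int64(37), np.int64(126)), (np.int64(39), np.int64(125)), (np.int64(41), np.int64(125)), (np.int64
[... 2356 characters left out ...]
int64(69), np.int64(140)), (np.int64(71), np.int64(139)), (np.int64(73), np.int64(140)), (np.int64(75), np.int64(138)), (np.int64(77), np.int64(140)), (np.int64(79), np.int64(139)), (np.int64(81), np.int64(139)), (np.int64(83), np.int64(138)), (np.int64(85), np.int64(140)), (np.int64(87), np.int64(140)), (np.int64(89), np.int64(141)), (np.int64(91), np.int64(139)), (np.int64(93), np.int64(142)), (np.int64(95), np.int64(141)), (np.int64(97), np.int64(116)), (np.int64(99), np.int64(54)), (np.int64(101), np.int64(0)), (np.int64(103), np.int64(0)), (np.int64(105), np.int64(0)), (np.int64(107), np.int64(0)), (np.int64(109), np.int64(0)), (np.int64(111), np.int64(0)), (np.int64(113), np.int64(0))]
```

View pics/bo.png

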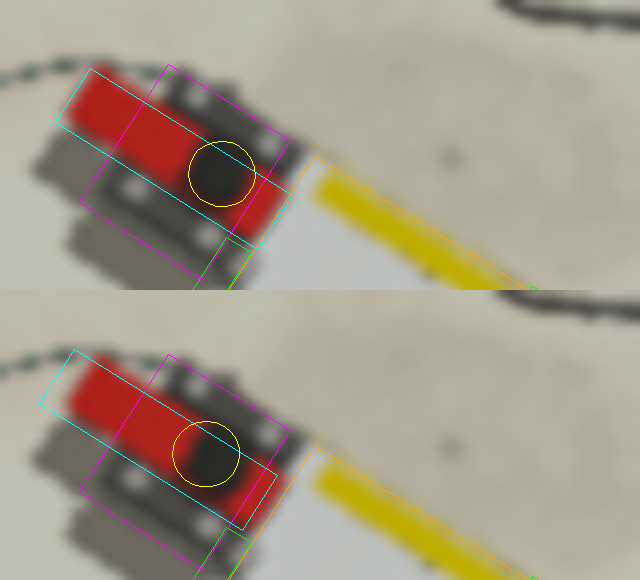

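View pics/bo_0.png

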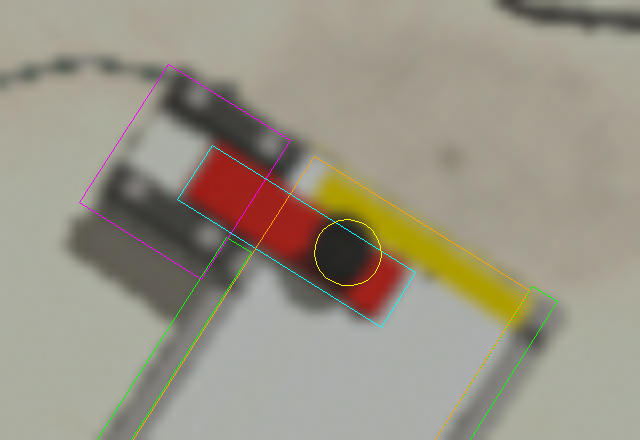

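Run:
```python
from h import *
from scipy.optimize import least_squares
D={"top":[((105,-43,48),(330,199.5)),((105,-35,40),(326,197.5)),((-105,-43,48),(278.5,279)),((-105,43,48),(245,256.5)),((-105,-35,40),(275,277.5)),((-105,35,40),(248,258.5))],
"side":[((105,-43,48),(324.5,214)),((105,-35,40),(321,214.5)),((-105,43,48),(250.5,264)),((-105,-35,40),(283,280)),((-105,35,40),(252.5,268))]}
B={"top":[((82,12,70),(302.4,191.7)),((73,-6,48),(305.5,199.5)),((91,-6,48),(310,193))],"side":[((82,12,70),(298.2,204.3)),((73,-6,48),(302.5,216)),((91,-6,48),(305.5,211.5))]}
B2={"top":[((82,12,70),(287.46,181.13))]}
W={"top":[(82,83,40),(278.2,175.5)]}
def r1(n,p,d,b,off): 
    X=np.array([a for a,_ in d],float);X[:,1]+=b; return (proj(n,T(X/1000,p[:2],p[2])+np.r_[off,0])-np.array([c for _,c in d])+.5).ravel()
def res(p): 
    o=p[5:7]/1 # side camera offset (calib) in world m
    return np.concatenate([r1("top",p,D["top"],0,-o),r1("side",p,D["side"],0,o),r1("top",p,B["top"],p[3]*1e3,-o),r1("side",p,B["side"],p[3]*1e3,o),r1("top",p,B2["top"],p[4]*1e3,-o)*1.5,r1("top",p,[W["top"]],0,-o),o/.002])
s=least_squares(res,[.48,.11,-.57,0,.045,0,0],loss="soft_l1",x_scale=.01); print(s.x.round(4),np.degrees(s.x[2])); print(res(s.x)[:-2].reshape(-1,2).round(1).tolist())
```

```text
[ 0.4793  0.1135 -0.5865  0.0063  0.0436 -0.0013 -0.0009] -33.604578834066814
[[0.7, -0.9], [1.2, -0.4], [-0.6, 0.4], [-0.3, 0.7], [-0.2, -0.3], [-0.1, 0.7], [0.7, -1.2], [0.8, -0.5], [-1.4, 0.6], [-0.6, 0.5], [0.1, 0.2], [-0.3, -1.3], [0.6, 0.4], [0.6, 0.1], [-0.7, -0.1], [0.2, -0.2], [0.3, -0.7], [0.1, -0.2], [-1.3, 1.2]]
```

When I refit with the bolt value free, everything becomes consistent. The bolt had started about 6 mm out and is now at about 44 ± 2 mm. The TCP at the stop gives a knob position of about y = 58, against 57 nominal, and the stop was stiff, so the bolt is fully back. The refined ledge pose is (0.4793, 0.1135), yaw about -33.4°. Next I'll push the plate.

```bash
sed -i 's/^O=.*/O=np.array([.4793,.1135]); YAW=np.radians(-33.4)/' h.py
python3 - <<'E'
from h import *
manip.move_l(L(-130,0.5,42.5),att(1),max_speed=.1)
for x in (-112,-100,-60,-20,5):
    manip.move_l(L(x,.5,42.5),max_speed=.06); f=fl(manip.current_force()); print(x,loc(manip.current_ee_pos()),f,round(manip.current_time(),2))
    if abs(f[0])>8 or abs(f[2])>8: break
manip.dwell(.2)
for n in("side","top"):
    im,d=manip.grab_frame(n); cv2.imwrite(f"pics/{n}4f.png",im[:,:,::-1]); cv2.imwrite(f"pics/{n}4.png",cv2.resize(im[140:290,200:400,::-1],None,fx=4,fy=4,interpolation=cv2.INTER_CUBIC))
E
```

```text
-112 [-111.7    0.4   42.4] [-0.6   0.27  0.12] 11.72
-100 [-99.7   0.5  42.5] [0.11 0.04 0.65] 12.07
-60 [-60.1   0.4  42.5] [-0.4  -0.67  0.25] 12.89
-20 [-20.1   0.4  42.5] [-0.09 -0.3  -0.29] 13.71
5 [ 5.2  0.4 42.4] [-0.14 -1.15  0.18] 14.28
```

View pics/top4.png

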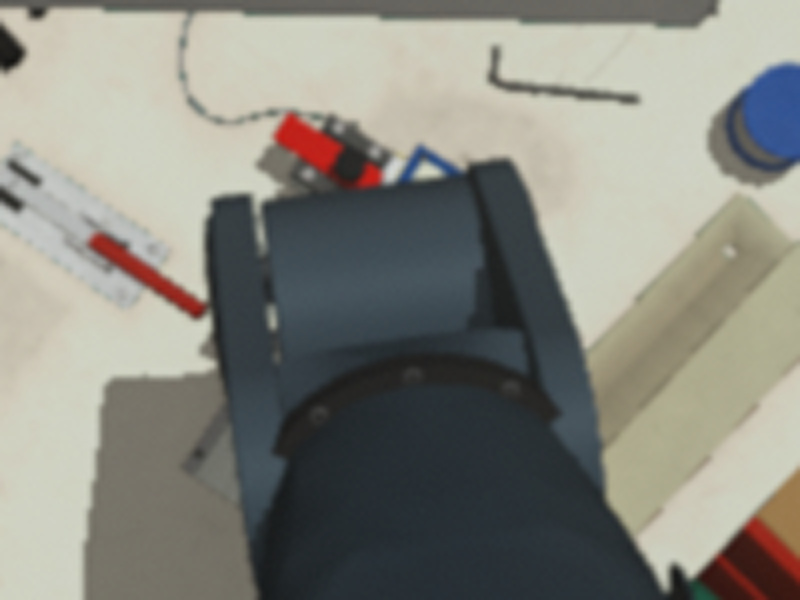

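View pics/side4.png

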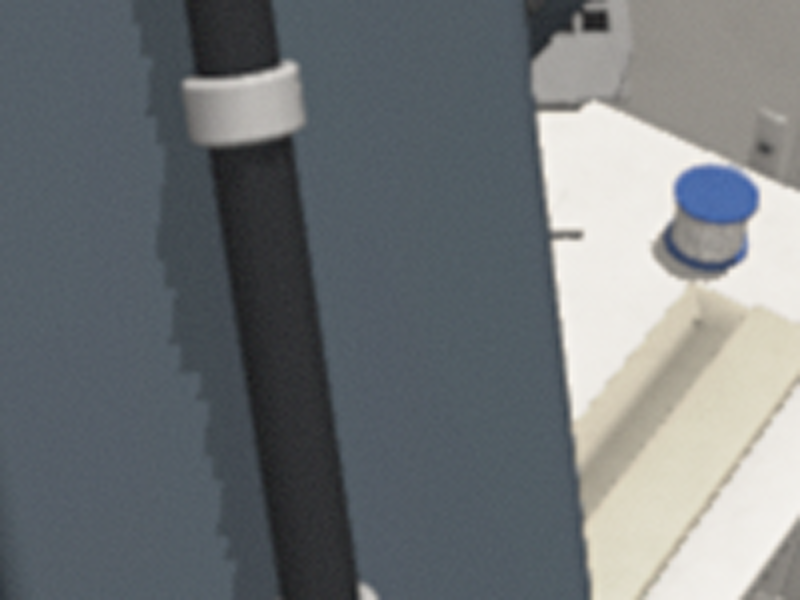

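The top view shows the plate's blue front-left corner at about pixel (305,177), already past the end, with the bolt still back. I'll convert that corner to ledge coordinates and push on.

Run:
```python
from h import *
print("front corner",loc(ray_z("top",[(304.6,176.4)],.046)[0]))
manip.move_l(L(22,.5,42.5),max_speed=.04); manip.dwell(.2); print(loc(manip.current_ee_pos()),fl(manip.current_force()))
# retreat straight back, up, then away
manip.move_l(L(0,.5,42.5),max_speed=.06); manip.move_l(L(-30,.5,130),max_speed=.15)
manip.move_ptp(np.array([.36,.36,.25])if 0 else np.array([.30,-.25,.23]),att(1)); print(manip.current_time())
for n in("side","top"):
    im,d=manip.grab_frame(n); cv2.imwrite(f"pics/{n}5f.png",im[:,:,::-1]); np.save(f"pics/{n}5.npy",d); cv2.imwrite(f"pics/{n}5.png",cv2.resize(im[140:290,200:400,::-1],None,fx=4,fy=4,interpolation=cv2.INTER_CUBIC))
    uv=blue(n,im,(270,165,340,245) if n=="top" else (265,190,335,265))
    r,b=rect(ray_z(n,uv,.046)); print(n,len(uv),r,loc(np.r_[np.array(r[0])/1000,.046]))
    print([ (loc(k["at"]),round(k["confidence"],2)) for k in manip.look_for(n,"plate")])
```

```text
front corner [115.6  31.1  46. ]
[21.9  0.5 42.5] [-0.53 -0.19  0.6 ]
18.1917
side 0 ((0.0, 0.0), (0.0, 0.0), 0.0) [-337.7 -358.6   46. ]
[]
top 252 ((550.6182861328125, 70.1633071899414), (57.47744369506836, 97.78290557861328), 56.74346160888672) [83.4  3.1 46. ]
[(array([90.5, -2.1, 46.6]), 0.72)]
```

View pics/top5.png

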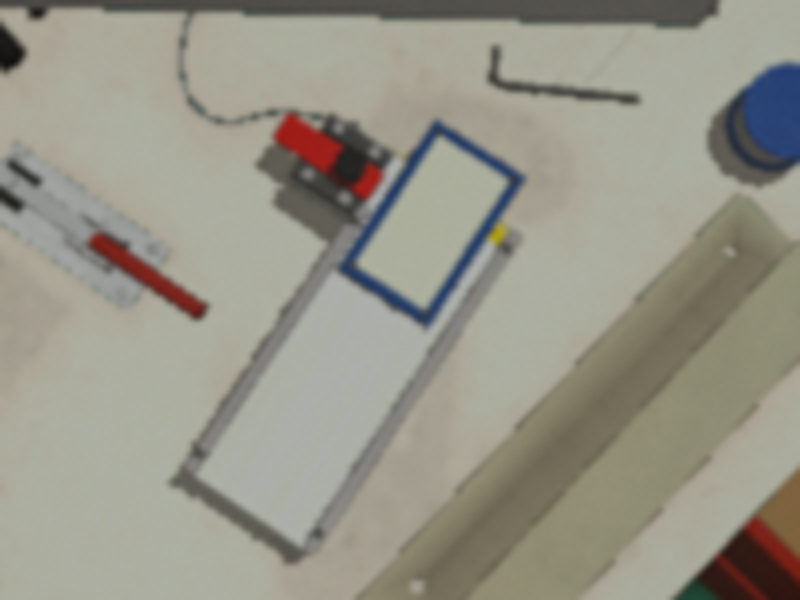

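View pics/side5.png

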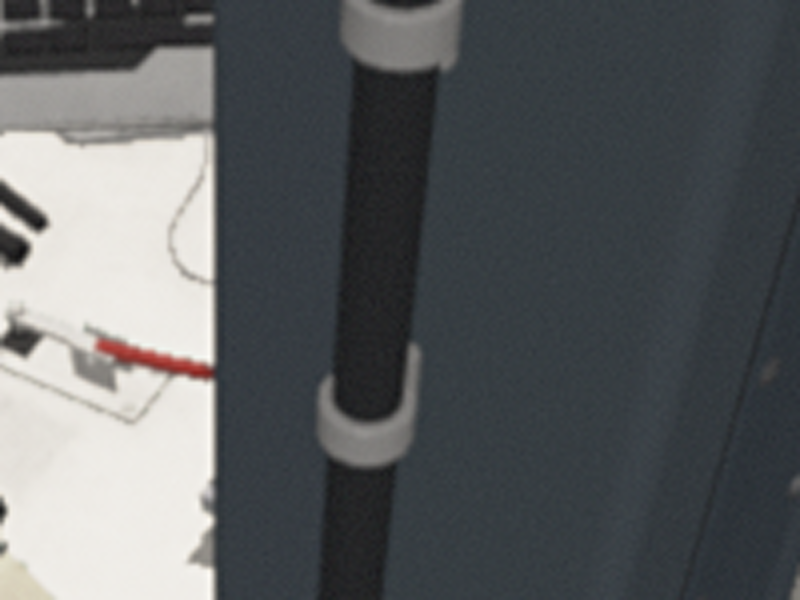

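The top view shows the plate flat and straight with its front corners at about (309,171) and (331,185), and the bolt still clear. The plate measures x ≈ 83.4, and kinematics say 82.9. Before the last few mm I'll cross-check the exit edge's x directly in the image.

Run:
```python
from h import *
for uv,z in (((329.5,199),.048),((325.5,196.5),.04),((302,180.7),.04),((310,186.2),.04),((320,192.6),.04)): print(uv,loc(ray_z("top",[uv],z)[0]))
a=cv2.imread("pics/top0.png"); 
# yellow outer edge: subpixel along local x in y band -30..-8 at z=.04
v,u=np.mgrid[170:215,290:335]; P=np.array([loc(p) for p in ray_z("top",np.c_[u.ravel(),v.ravel()],.04)])
s=a[170:215,290:335].astype(float); y=(np.minimum(s[...,1],s[...,2])-s[...,0]).ravel()
for lo,hi in((-33,-22),(-22,-10),(8,25)):
    k=(P[:,1]>lo)&(P[:,1]<hi); h,e=np.histogram(P[k,0],np.arange(86,116,2),weights=y[k]);n,_=np.histogram(P[k,0],e);print(lo,hi,dict(zip((e[:-1]+1).tolist(),(h/np.maximum(n,1)).round().astype(int).tolist())))
b=cv2.imread("pics/top5f.png")
# rear open end (x=-105) in frame 5
print("rear corners",[loc(ray_z("top",[p],.04)[0]) for p in((274.5,277),(247.5,258))])
```

```text
(329.5, 199) [102.9 -41.8  48. ]
(325.5, 196.5) [104.2 -31.7  40. ]
(302, 180.7) [105.5  31.   40. ]
(310, 186.2) [104.8   9.4  40. ]
(320, 192.6) [104.9 -16.8  40. ]
-33 -22 {87: -1, 89: -1, 91: 5, 93: 26, 95: 77, 97: 134, 99: 153, 101: 129, 103: 101, 105: 54, 107: 29, 109: 18, 111: 15, 113: 14}
-22 -10 {87: 1, 89: 0, 91: 5, 93: 29, 95: 78, 97: 135, 99: 157, 101: 141, 103: 103, 105: 64, 107: 40, 109: 19, 111: 14, 113: 14}
8 25 {87: 3, 89: 2, 91: 4, 93: 20, 95: 72, 97: 114, 99: 152, 101: 148, 103: 110, 105: 66, 107: 33, 109: 18, 111: 14, 113: 14}
rear corners [array([-104.9,  -34. ,   40. ]), array([-102.9,   37.6,   40. ])]
```

The exit edge measures x ≈ 104.5–105, so the frame is good to about 1 mm. The plate needs about 4.7 mm more.

Run:
```python
from h import *
manip.move_ptp(L(-30,.5,130),att(1)); manip.move_l(L(-5,.5,42.7),max_speed=.12)
manip.move_l(L(15,.5,42.5),max_speed=.06); manip.move_l(L(26.7,.5,42.5),max_speed=.03); manip.dwell(.2); print(loc(manip.current_ee_pos()),fl(manip.current_force()))
manip.move_l(L(0,.5,42.6),max_speed=.06); manip.move_l(L(-30,.5,130),max_speed=.15)
q=np.array([-1.353,.351,1.652,0,1.139,-.085]); manip.move_j(q); print(manip.current_time())
for n in("side","top"):
    im,d=manip.grab_frame(n); cv2.imwrite(f"pics/{n}6f.png",im[:,:,::-1]); cv2.imwrite(f"pics/{n}6.png",cv2.resize(im[140:290,200:400,::-1],None,fx=4,fy=4,interpolation=cv2.INTER_CUBIC))
    uv=blue(n,im,(270,165,340,245) if n=="top" else (272,190,335,262))
    r,b=rect(ray_z(n,uv,.046)); W=cloud(n,d)[uv[:,1],uv[:,0]]; print(n,len(uv),r,loc(np.r_[np.array(r[0])/1000,.046]),"z med",np.median(W[:,2]))
    lx=np.array([loc(p) for p in W]); print("z rear/front",np.median(lx[lx[:,0]<70,2]),np.median(lx[lx[:,0]>105,2]))
    for k in("solder_spool","hex_key","ipa_bottle","loupe"): print(k,[(np.round(r["at"],3).tolist(),round(r["confidence"],2)) for r in manip.look_for(n,k)][:2])
```

```text
[26.6  0.5 42.5] [ 1.18 -0.2   0.48]
26.0083
side 133 ((552.0062255859375, 65.71630859375), (57.29768371582031, 100.75141906738281), 56.52313232421875) [87.   0.1 46. ] z med 0.04560699045124323
z rear/front 45.7 45.25
solder_spool []
hex_key [([0.634, -0.015, 0.004], 0.46)]
ipa_bottle [([0.633, -0.017, 0.002], 0.45)]
loupe [([0.584, 0.436, 0.033], 0.72)]
top 249 ((554.235595703125, 67.89167022705078), (57.65853500366211, 97.88582611083984), 56.91106414794922) [87.7  3.2 46. ] z med 0.04626563924648509
z rear/front 46.3 46.2
solder_spool [([0.611, -0.13, 0.045], 0.77)]
hex_key [([0.588, 0.119, 0.049], 0.22)]
ipa_bottle [([0.508, 0.422, 0.071], 0.96)]
loupe [([0.587, 0.427, 0.036], 0.48)]
```

View pics/top6.png

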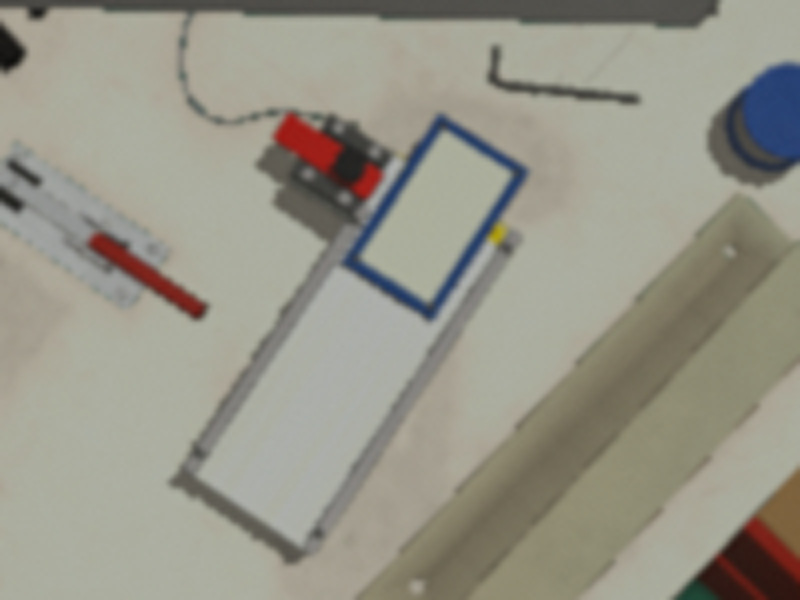

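View pics/side6.png

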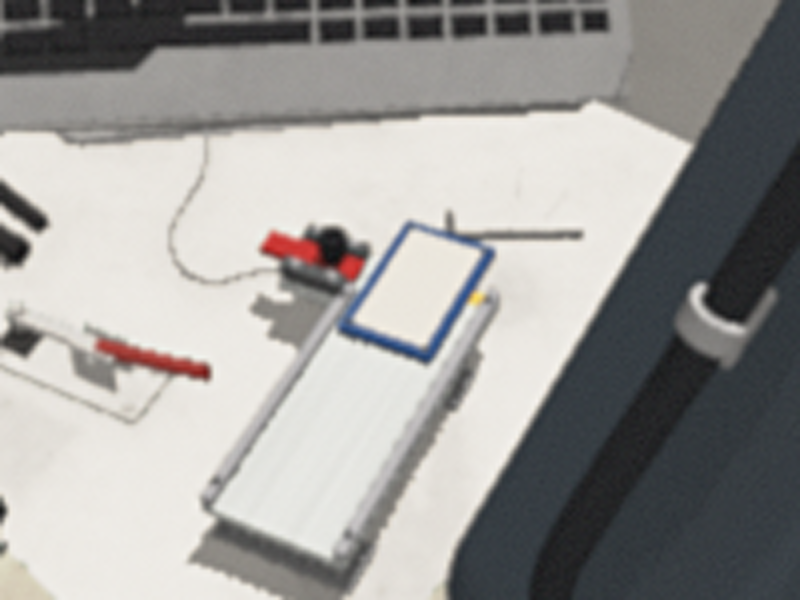

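Run:
```python
from h import *
print("knob side now",loc(ray_z("side",[(282.9,199.9)],.07)[0]),"start",loc(ray_z("side",[(297.7,203.8)],.07)[0]))
print("top now",loc(ray_z("top",[(287,180.6)],.07)[0]))
print(manip.current_time()); manip.sign_off()
```

```text
knob side now [78.7 51.5 70. ] start [82.  14.9 70. ]
top now [82.5 56.7 70. ]
26.5083
the job is handed in; nothing more can be done
```

The stop bolt is pushed fully back and the plate now sticks out about a third past the striped end. I handed the job in at 26.5 s with the arm back at its start pose.

- **Stop bolt:** I pushed the knob with the shut fingertips until the force rose stiffly to 16 N, which I took as the end stop. The top view puts the knob at ledge y ≈ 56.7 mm against 57 nominal, and the arm's own position gives about 58 mm. The rough side-view reading disagreed at y ≈ 51.5 mm. I put that down to a poor pixel pick and the calibration error, and trusted the end stop and the top view.
- **Bolt start:** the fit suggests the bolt began about 6 mm out rather than at 0. That explains the image showing only about 39 mm of travel.
- **Plate:** I pushed it in two stages to ledge x ≈ 87.7 mm (top view) and 87.0 mm (side view), against 88 wanted. It lies flat: front and rear heights agree within 0.5 mm in both views. Push forces stayed around 1 N.
- **Things around:** the solder spool, bottle and loupe are where they were within measuring error. The networks' hex key readings were inconsistent: the side view put it at y ≈ -0.015 m, 3 mm and 6–12 mm from the start readings, and the last top reading was a low-confidence miss. The key looks unmoved in the pictures, and the fingers never came near it.

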